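Slide a drying slab up into the rack and press it home

TASK

Slide the plaster slab with the little bowl standing on it into line with the drying rack, then push it up the ramp and over the lip until it lies flat in the rack and you feel it come up against the end stop's pad; press it home there with a firm but gentle push (about 8 N on the pad, for half a second) and let go. Plaster chips, so never push the slab with more than 25 N; do not lift the slab, keep the bowl standing on it, and leave the other things on the table where they are.

Things in the scene. Friction and masses are not known exactly. Their poses are not given: they have to be found in the camera images.
- slab_mid (a point): Centre (half-way up) of the loose square plaster slab, 110 x 110 x 22 mm, 0.22 to 0.45 kg, too wide to grip. Lies on the table before the ramp, up to 45 mm out of line and 0.3 rad askew. x and y along its sides, z up; with yaw equal to the rack's it is square to the ramp. With the bowl it takes roughly 2 to 5 N to slide, a little more up the ramp.
- bowl_mid (a point): Centre (half-way up) of the loose terracotta bowl, 68 mm across and 34 mm high, standing near the middle of the slab (top of the bowl 56 mm above the slab's underside). z is up.
- rack: Fixed wooden drying rack. Origin on the table top under the back edge of the raised lip, mid-way between the rails; x points up the ramp and into the rack, y across, z up. Along x, in mm: ramp from -120 (height 0) rising evenly to -8 (height 14); flat lip -8 to 0, height 14; 5 mm step down to the flat deck, height 9, from 0 to 200. Nothing of the rack is higher than 30 mm.
- rack_mouth (a point): Middle of the ramp's foot, on the table, 120 mm before the rack's origin; axes as the rack's. Guide rails 10 mm thick and 30 mm high stand each side of ramp and deck: 118 mm apart from 50 mm past this point to the rack's end; from there they flare outwards towards the table, about 155 mm apart at their ends, 8 mm before this point.
- stop: Fixed end stop on the deck: block 90 mm wide, 30 deep, 32 high, 136 to 150 mm past the lip. Origin on the deck under the middle of its front face; axes as the rack's. Before it, on a set screw, a stiff cork pad 70 mm wide, its face 4 to 20 mm nearer the lip than the block's, different each time and not measured: feel for it; it gives 1 mm per 20 N. Slab on it: trailing edge 6 to 36 mm past the lip.
- strip_mid (a point): Bystander: centre of a loose white glaze test tile, 90 x 28 x 8 mm, beside the rack.
- button_center (a point): Bystander: centre of a loose terracotta disc, 48 mm across, 9 mm thick, beside the rack.
- button2_center (a point): Bystander: centre of a loose pale disc, 42 mm across, 9 mm thick, beside the rack.
- jar_mid (a point): Bystander: centre of a loose closed glaze jar, 64 mm across and 75 mm high.
- lid_mid (a point): Bystander: centre of a loose round tub lid, 68 mm across, 14 mm high.
- brush_grip (a point): Bystander: grip of a loose brush, 190 mm long, lying on the table.
There are look-alikes about, which are no part of the job. What is meant by the part that bears slab_mid is not pink or yellow, and is the smaller of those in its own colour.

How it is judged (in metres and radians):
On the way, in this order (a step that is already met when the one before it is completed fails the run):
1. the slab has been pushed up the ramp until its middle is past a point 10 mm before the lip's back edge (x of slab_mid in the frame of rack above -0.01 m).
2. the slab lies flat in the rack behind the lip and is pressed on the stop's pad with more than 5 N for 0.3 s (x of slab_mid in the frame of rack above 0.0565 m and z of slab_mid in the frame of rack below 0.023 m and angle between slab_mid's own z axis and vertical below 0.05 rad and x of slab_mid in the frame of stop above -0.078 m and contact force between slab and stop above 5 N), for 0.3 s.
At the end, for the whole second after the job is handed in: The slab lies flat (within 0.05 rad) on the rack's deck, its trailing edge at least 1.5 mm past the lip and its leading edge within 23 mm of the stop's block, at rest; the bowl stands upright (within 0.15 rad) on the slab, its centre within 40 mm of the slab's, at rest (x of slab_mid in the frame of rack above 0.0565 m and z of slab_mid in the frame of rack below 0.023 m and angle between slab_mid's own z axis and vertical below 0.05 rad and x of slab_mid in the frame of stop above -0.078 m and linear speed of slab below 0.01 m/s and linear speed of bowl below 0.02 m/s and angle between bowl_mid's own z axis and vertical below 0.15 rad and horizontal distance between bowl_mid and slab_mid below 0.04 m and z of bowl_mid in the frame of slab_mid above 0.022 m); the robot touches nothing.
It fails at once if the slab is pushed by the robot, or pressed on the stop, with more than 25 N (contact force between any of the fingers, the arm and slab above 25 N or contact force between slab and stop above 25 N).
It fails at once if the slab is lifted (its centre more than 60 mm above the table) (height (world z) of slab_mid above 0.06 m).
It fails at once if the bowl tips over or leaves the slab (tilt over 0.5 rad, or its centre over 55 mm from the slab's) (angle between bowl_mid's own z axis and vertical above 0.5 rad or horizontal distance between bowl_mid and slab_mid above 0.055 m).
It fails at once if a bystander (tile, disc, jar, lid or brush) is moved more than 25 mm (distance of any of strip_mid, button_center, button2_center, jar_mid, lid_mid, brush_grip from where it was at the start of the episode above 0.025 m).
It also fails if it takes over 72 s, if anything falls off the work surface, if the arm or the gripper's body presses on something with over 40 N, if the wrist force passes 120 N, or if a joint passes its speed limit or range.

ROBOT

A 6-joint arm with a two-finger parallel gripper is mounted at the origin on the work surface. World frame = base frame: x ahead of the robot, y to its left, z up, the work surface at z = 0. Lengths are in m, angles in degrees, forces in N, time in s.
With the tool pointing down it reaches from about 0.4 to 0.825 m from the base axis. Payload 7 kg.
Tool frame: the origin (TCP) lies at the very end of the fingers, on their centre line; the grasp point (between the pads) lies 19 mm behind it; z points along the fingers, y is the line along which they close (so a half turn about z gives the same grasp; the last joint's range is limited). The gripper opens to 88 mm and grips with 3 to 60 N. Pads are 19 mm wide; open, the fingers measure 130 mm over their backs; the gripper's body (78 mm by 193 mm) begins 47 mm behind the grasp point.
Start: joints at [88.929, 20.546, 0.682, 0, -70.136, -16.507], TCP at [0.204, 0.643, 0.227] pointing down, gripper open.
Joint ranges: [-176.03, 176.03], [-82.01, 121.73], [-58.28, 71.71], [-173.87, 95.51], [-174.79, -0.11], [-173.66, 173.66]. Speed limits (degrees/s): [136.94, 136.94, 172.46, 180, 180, 180].

INTERFACE

Orientations are given as [roll, pitch, yaw] about the fixed x, y, z axes, in that order (R = Rz(yaw) Ry(pitch) Rx(roll)).
In Python, from plant import r gives the robot as it stands. The module is installed in compiled form; this text tells all that it offers.
- The arm moves only by the tool jog_arm, never from a script. Its arguments are lists of equal length, an entry for each row: "travel": the shift along the tool's x, y, z each as a share of 50 cm, from -1 to 1, a list of three; "dr": the turn, a rotation vector about the tool's x, y, z each as a share of 360 degrees, from -1 to 1, a list of three; "claw": the opening, from 0 (shut) to 1 (fully open). A call has exactly 10 rows; each row is the pose to reach, as a shift and turn from the pose commanded when the call began, along the tool's axes at that moment, turning the shorter way round; what a row does not reach only later rows make up. A row lasts 1/8 s, in which the tool goes at most 62.5 mm and 10.7 degrees, less where a joint would pass 70% of its speed; a pose out of reach is approached as far as the arm can. A call with a number of a shift or a turn outside -1 to 1 is refused whole. A call with a gripper value outside its range is refused whole. The fingers move at their own pace and stop on an object; "newtons" is the grip in N (left out, the last holds). Time passes only in rows, so rows that repeat a pose let the fingers close, or fill a call up. It gives the time, the measured TCP pose, the force, the opening and the grip force at its end, in the units of the state.
- r.get_state(): the state, without advancing time (a new reading comes with each control period).
- r.capture(name): name is "side" or "top" or "wrist"; returns a dict with "pixels" (480x640x3 uint8, red, green, blue), "range_z" (480x640 float32, m along the optical axis (not along the pixel's ray), 0 where there is no reading), "fx", "fy", "cx", "cy" (pixels), "position" and "attitude" of the camera in the world; the wrist camera has in their place "hand_eye" (4x4, takes a point from camera to tool coordinates, whose origin is the TCP and whose axes are the flange's). Camera axes: x right, y up, looking along -z (the intrinsics and any distortion apply to the point x, -y, -z); pixel columns grow to the right and rows downward; lengths in m; the calibration is good to about 2 mm. A picture is of the moment at which its call begins: read the wrist's pose just before it.
- r.close_job(): hands the job in; it is judged then, once.
Trained networks look in the newest picture that a camera, given by its name, has taken for a name from the list of things; names that differ only in an ending like _2 or _b are one class to them, and where a whole thing is asked for, a point or a joint stands for the part that bears it (a point fixed in the world has none). Each returns a list of dicts, best first, with "conf" (0 to 1); they miss things now and then, are a little off and sometimes report something else, mostly with a low value. They report only what shows in the picture. A call takes as long as a camera call. They do not tell look-alikes from the thing itself.
- r.boxes_of(name, camera): "extent" ([left, top, right, bottom] in pixels, round what is visible of it).
- r.regions_of(name, camera): "pixels" (480x640 bool, what is visible of it) and "extent" ([left, top, right, bottom] in pixels, round what is visible of it).
- r.tip_of(name, camera): "at" ([column, row] in pixels: a listed point, or the origin of a listed thing).
The state is a dict: "time_s": time; "joints": joint angles; "qd": joint speeds; "joint_torque": joint torques, N m; "tcp_pos": TCP position; "eef_rot": TCP orientation; "contact_force": force on the tool from outside, world axes, zero at the start; "moment": the same for the moment, N m; "gripper_width": finger opening in m; "gripper_force": force on a finger pad.
Only numpy, scipy, OpenCV 4.12 (cv2) and the standard library are available. Lean on these libraries where they do the work, as an engineer would, in place of code of your own. Each camera call takes 0.05 s, during which the arm holds its last target. There are 200 camera calls.

## Working session

There is one attempt and no reset: what is moved stays moved. The work goes in short steps, Python scripts to look and compute and a tool call to move; the robot and the scene stay as the last step left them, time stands still between calls to the robot, and variables do not carry over. Pictures are saved under pics/ and viewed, at most 10 in all, crops included, and the job is handed in when it is done.

Besides the shell and the picture viewer there is one more tool, called after "Call:" in YAML: its name, and indented under it one key for each argument. jog_arm: Moves the arm, as the interface text tells. Its arguments: {"type":"object","properties":{"travel":{"type":"array"},"dr":{"type":"array"},"claw":{"type":"array"},"newtons":{"type":"number"}},"required":["travel","dr","claw"]}

```bash
mkdir -p pics
cat > h.py <<'E'
import numpy as np, cv2
from scipy.spatial.transform import Rotation as R
from plant import r
def Rt(s): return R.from_euler('xyz',s['eef_rot'],degrees=True).as_matrix()
def cam(name):
    s=r.get_state(); c=r.capture(name)
    if name=='wrist':
        T=np.eye(4);T[:3,:3]=Rt(s);T[:3,3]=s['tcp_pos'];c['T']=T@np.array(c['hand_eye'])
    else:
        T=np.eye(4);a=np.array(c['attitude'],float)
        T[:3,3]=c['position']; c['T']=T
        if a.shape==(3,3):T[:3,:3]=a
        elif a.size==3:T[:3,:3]=R.from_euler('xyz',a,degrees=True).as_matrix()
        else: raise Exception(a)
    return c
def xyz(c):
    "world point per pixel from depth"
    v,u=np.mgrid[:480,:640]; d=c['range_z']
    p=np.stack([(u-c['cx'])/c['fx']*d,-(v-c['cy'])/c['fy']*d,-d],-1)
    return p@c['T'][:3,:3].T+c['T'][:3,3]
def onz(c,px,z):
    u,v=px; ray=c['T'][:3,:3]@np.array([(u-c['cx'])/c['fx'],-(v-c['cy'])/c['fy'],-1]); o=c['T'][:3,3]
    return o+ray*(z-o[2])/ray[2]
def save(c,n): cv2.imwrite('pics/'+n,cv2.cvtColor(c['pixels'],cv2.COLOR_RGB2BGR))
E
python3 - <<'E'
from h import *
print(r.get_state())
for n in ('top','side'):
    c=cam(n); save(c,n+'0.png'); print(n,{k:v for k,v in c.items() if k not in('pixels','range_z','T')})
    P=xyz(c)
    for t in ['slab_mid','bowl_mid','rack','rack_mouth','stop','strip_mid','button_center','button2_center','jar_mid','lid_mid','brush_grip']:
        for q in r.tip_of(t,n)[:4]:
            u,v=np.round(q['at']).astype(int); 
            print(t,round(q['conf'],2),(u,v),P[min(v,479),min(u,639)].round(3))
E
```

```text
{'time_s': 0.0, 'joints': array([ 8.89291952e+01,  2.05894347e+01,  6.34413809e-01, -2.00257777e-02,
       -7.01352771e+01, -1.65072081e+01]), 'qd': array([-0.03734326,  0.02596533, -0.01822864,  0.00452539,  0.13187666,
        0.04679202]), 'joint_torque': array([ 6.83572307e-04, -5.82715702e+01,  2.93057334e+01,  6.99730799e+00,
        7.06884879e-03, -1.45002259e-04]), 'tcp_pos': array([0.20372797, 0.6430163 , 0.22565042]), 'eef_rot': array([ 1.79908074e+02, -7.60958186e-03, -1.75848264e+01]), 'contact_force': array([ 0.76614409,  0.4770923 , -0.56043057]), 'moment': array([-0.02401355,  0.02497719,  0.01621625]), 'gripper_force': 0.0, 'gripper_width': 0.0876507232187939}
top {'fx': 470.7937027921447, 'fy': 470.7937027921447, 'cx': 311.5651090480154, 'cy': 246.2080095914903, 'position': array([0.43970119, 0.11934986, 1.21902834]), 'attitude': array([  4.78005474,  -0.70044374, -91.40177449])}
slab_mid 0.96 (np.int64(282), np.int64(241)) [0.554 0.177 0.03 ]
slab_mid 0.86 (np.int64(120), np.int64(326)) [0.351 0.584 0.028]
slab_mid 0.67 (np.int64(222), np.int64(189)) [0.693 0.33  
[... 1367 characters left out ...]
0.063  0.008]
rack_mouth 0.8 (np.int64(330), np.int64(265)) [0.537 0.055 0.   ]
stop 0.56 (np.int64(394), np.int64(336)) [ 0.487 -0.21   0.041]
strip_mid 0.6 (np.int64(339), np.int64(335)) [ 0.419 -0.123  0.006]
button_center 0.61 (np.int64(435), np.int64(311)) [ 0.626 -0.199  0.009]
button_center 0.51 (np.int64(358), np.int64(296)) [ 0.521 -0.065  0.007]
button2_center 0.48 (np.int64(388), np.int64(276)) [ 0.618 -0.06   0.008]
jar_mid 0.7 (np.int64(484), np.int64(284)) [ 0.717 -0.241  0.072]
brush_grip 0.96 (np.int64(231), np.int64(199)) [0.47  0.412 0.014]
brush_grip 0.66 (np.int64(422), np.int64(417)) [ 0.419 -0.355  0.014]
brush_grip 0.5 (np.int64(329), np.int64(264)) [0.535 0.057 0.004]
```

View pics/top0.png

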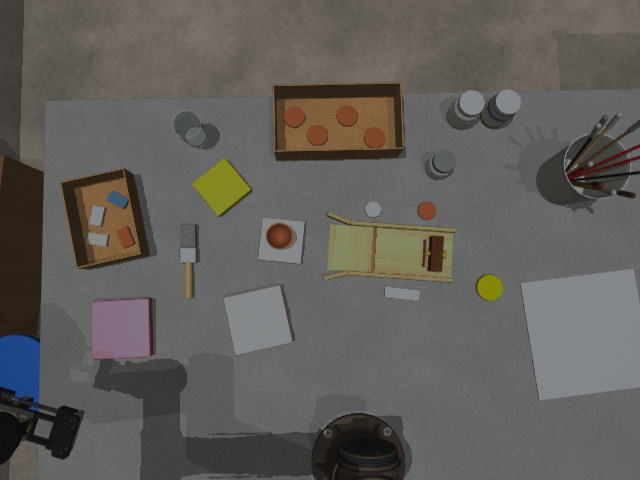

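View pics/side0.png

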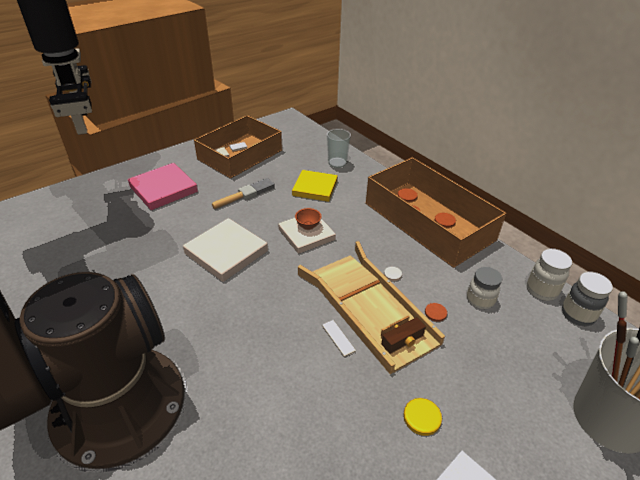

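Slab candidates in the top view: white with bowl (282,241), larger white (258,320), pink (120,328), yellow (222,188). The description points to the smaller white one at (282,241), with the bowl on it. The rack mouth is at about (330,248), and the stop at (433,252). Next I measure the slab and rack poses.

Run:
```python
from h import *
ims=[]
for n in ('top','side'):
    c=cam(n); P=xyz(c)
    for t,lo,hi in (('slab_mid',.012,.034),('rack',.022,.036),('bowl_mid',.03,.08),('stop',.033,.06)):
        for q in r.regions_of(t,n)[:4]:
            m=q['pixels'].astype(bool); X=P[m]; z=X[:,2]
            k=(z>lo)&(z<hi); 
            if k.sum()<10: continue
            Y=X[k]; b=cv2.minAreaRect((Y[:,:2]*1000).astype(np.float32))
            print(n,t,round(q['conf'],2),np.round(q['extent']),'n',k.sum(),'zpct',np.percentile(z,[5,50,95]).round(3),'rect',np.round(b[0],1),np.round(b[1],1),round(b[2],1))
            # image rect of mask
            if t=='slab_mid' and n=='top':
                cn=max(cv2.findContours(m.astype(np.uint8),0,2)[0],key=cv2.contourArea); bb=cv2.boxPoints(cv2.minAreaRect(cn))
                W=np.array([onz(c,p,.022)[:2] for p in bb]);print('  corners@z.022',W.round(3).tolist(),'mid',W.mean(0).round(4))
    if n=='top':
        cr=c['pixels'][190:300,240:470]; cv2.imwrite('pics/crop_top.png',cv2.cvtColor(cv2.resize(cr,None,fx=3.4,fy=3.4,interpolation=2),4))
    # table height
    print('table z',np.median(P[215:225,300:310].reshape(-1,3),0))
```

```text
top slab_mid 0.91 [ 92. 300. 152. 361.] n 3487 zpct [0.023 0.028 0.032] rect [344.1 583.5] [145.3 146.5] 1.8
  corners@z.022 [[0.418, 0.662], [0.419, 0.508], [0.269, 0.503], [0.269, 0.655]] mid [0.3436 0.5822]
top slab_mid 0.72 [258. 218. 306. 262.] n 1163 zpct [0.017 0.021 0.026] rect [555.8 180. ] [110.  108.1] 83.0
  corners@z.022 [[0.508, 0.243], [0.617, 0.231], [0.603, 0.119], [0.495, 0.132]] mid [0.5556 0.1811]
top slab_mid 0.61 [224. 287. 291. 356.] n 3430 zpct [0.025 0.029 0.032] rect [357.3 242.8] [147.4 148.4] 11.4
  corners@z.022 [[0.417, 0.331], [0.445, 0.182], [0.298, 0.154], [0.271, 0.301]] mid [0.3577 0.2418]
top rack 0.6 [325. 216. 453. 283.] n 922 zpct [0.001 0.009 0.03 ] rect [524.5 -97.1] [317.  163.7] 84.7
top bowl_mid 0.82 [264. 223. 291. 250.] n 454 zpct [0.026 0.039 0.057] rect [564.1 184.3] [62.3 65.2] 88.5
top stop 0.98 [424. 235. 444. 272.] n 497 zpct [0.018 0.039 0.044] rect [ 512.5 -209.1] [54.  89.3] 84.3
table z [6.11720806e-01 1.18685821e-01 3.53573004e-04]
side slab_mid 0.97 [185. 219. 267. 284.] n 2780 zpct [0.01  0.029 0.032] rect [357.4 240. ] [148.3 151.5] 11.2
side slab_mid 0.64 [290. 171. 337. 201.] n 931 zpct [0.002 0.022 0.025] rect [699.7 330.1] [116.1 109.8] 38.4
side slab_mid 0.61 [279. 218. 336. 255.] n 993 zpct [0.006 0.021 0.024] rect [556.4 178. ] [112.2 110. ] 82.1
side slab_mid 0.56 [130. 164. 197. 208.] n 1724 zpct [0.009 0.028 0.032] rect [344.8 580.7] [146.2 147.3] 2.2
side rack 0.75 [296. 241. 443. 376.] n 1483 zpct [0.002 0.01  0.031] rect [519.7 -96.7] [330.6 172.1] 83.0
side bowl_mid 0.76 [295. 207. 324. 229.] n 404 zpct [0.029 0.046 0.057] rect [566.3 184.3] [68.4 65.8] 56.5
side stop 0.71 [378. 316. 427. 351.] n 712 zpct [0.014 0.038 0.043] rect [ 513.2 -209.8] [54.8 90.7] 83.3
table z [0.56586303 0.19924056 0.03565079]
```

View pics/crop_top.png

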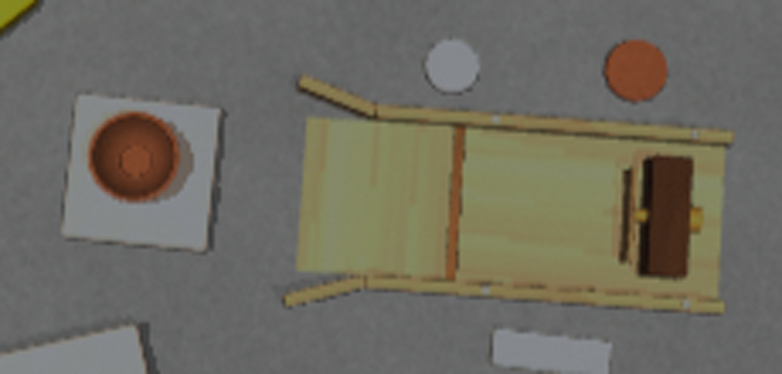

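The crop confirms the white slab with the bowl at its centre-left (135,155), the rack mouth at about (303,195) and the lip at (456,205). The slab and rack are nearly parallel. Now I fit the rack axis from the rails.

Run:
```python
from h import *
for n in ('top','side'):
    c=cam(n); P=xyz(c).reshape(-1,3)
    yaw=np.radians(-96); 
    o=np.array([.520,-.065])
    for it in range(4):
        ex=np.array([np.cos(yaw),np.sin(yaw)]); ey=np.array([-ex[1],ex[0]])
        q=np.c_[(P[:,:2]-o)@ex,(P[:,:2]-o)@ey,P[:,2]]
        k=(q[:,2]>.022)&(q[:,2]<.036)&(q[:,0]>-.06)&(q[:,0]<.19)&(abs(abs(q[:,1])-.064)<(.02 if it<2 else .010))
        L=q[k&(q[:,1]>0)];S=q[k&(q[:,1]<0)]
        a=np.polyfit(L[:,0],L[:,1],1);b=np.polyfit(S[:,0],S[:,1],1)
        # shift o laterally, adjust yaw
        yaw+=(a[0]+b[0])/2; o=o+ey*(a[1]+b[1])/2
    kd=(abs(q[:,1])<.05)
    bins=np.arange(-.14,.22,.006)
    print(n,'yaw',np.degrees(yaw).round(2),'o',o.round(4),'rails',a.round(4),b.round(4),len(L),len(S))
    print('profile',[(round(x*1000),round(float(np.median(q[kd&(q[:,0]>=x)&(q[:,0]<x+.006),2]))*1000,1)) for x in bins if (kd&(q[:,0]>=x)&(q[:,0]<x+.006)).any()])
    ks=(q[:,2]>.033)&(q[:,0]>.08)&(q[:,0]<.19)&kd; print('stop',np.percentile(q[ks,0],[1,99]).round(4))
    # slab top
    m=[g for g in r.regions_of('slab_mid',n) if 255<(g['extent'][0]+g['extent'][2])/2<330 and (g['extent'][1]+g['extent'][3])/2>205]
    Q=q[m[0]['pixels'].astype(bool).ravel()]; Q=Q[(Q[:,2]>.015)&(Q[:,2]<.027)]
    R_=cv2.minAreaRect((Q[:,:2]*1000).astype(np.float32)); print('slab in rack frame',R_)
    if n=='top':
        print('lip px',)
        for t,px in (('lip',(240+458/3.4,190+205/3.4)),('mouth',(240+303/3.4,190+195/3.4))):
            w=onz(c,px,.014 if t=='lip' else 0)[:2]-o; print(t,w@ex,w@ey)
```

```text
top yaw -95.57 o [ 0.5265 -0.0657] rails [-0.0002  0.0638] [ 0.0002 -0.0638] 410 396
profile [(-140, -0.6), (-134, -0.5), (-128, -0.1), (-122, 0.0), (-116, 0.4), (-110, 1.9), (-104, 2.0), (-98, 2.7), (-92, 4.6), (-86, 4.4), (-80, 5.5), (-74, 6.5), (-68, 6.8), (-62, 7.7), (-56, 8.3), (-50, 9.0), (-44, 9.9), (-38, 11.0), (-32, 11.3), (-26, 12.3), (-20, 12.8), (-14, 13.3), (-8, 10.9), (-2, 8.9), (4, 8.4), (10, 9.0), (16, 8.4), (22, 8.6), (28, 8.6), (34, 7.9), (40, 8.8), (46, 8.6), (52, 8.5), (58, 8.6), (64, 8.3), (70, 8.5), (76, 8.8), (82, 8.2), (88, 8.2), (94, 8.1), (100, 8.2), (106, 8.0), (112, 9.9), (118, 21.0), (124, 9.5), (130, 27.8), (136, 39.9), (142, 40.2), (148, 40.4), (154, 40.3), (160, 37.5), (166, 11.9), (172, 8.2), (178, 8.3), (184, 8.0), (190, 8.7), (196, -0.0), (202, -0.8), (208, -0.1), (214, -0.4)]
stop [0.1172 0.1695]
slab in rack frame ((-247.3068084716797, 5.955253601074219), (109.19078063964844, 109.78086853027344), 88.46572875976562)
lip px
lip -0.005690070456711144 -0.0012868098756648998
mouth -0.1225610399869373 -0.0011774129402611407
side yaw -95.59 o [ 0.5264 -0
[... 236 characters left out ...]
.2), (-56, 9.2), (-50, 10.1), (-44, 10.7), (-38, 10.8), (-32, 12.1), (-26, 12.9), (-20, 13.5), (-14, 14.0), (-8, 10.7), (-2, 8.9), (4, 8.6), (10, 8.7), (16, 8.8), (22, 8.6), (28, 8.6), (34, 8.8), (40, 8.7), (46, 8.6), (52, 8.8), (58, 9.2), (64, 9.1), (70, 8.8), (76, 8.5), (82, 9.2), (88, 8.8), (94, 8.9), (100, 9.1), (106, 8.7), (112, 9.9), (118, 29.7), (124, 9.3), (130, 39.9), (136, 40.0), (142, 40.3), (148, 40.4), (154, 40.0), (160, 25.4), (166, 9.5), (172, 8.6), (178, 8.8), (184, 8.8), (190, 6.6), (196, -0.3), (202, -0.3), (208, -0.2), (214, -0.3)]
stop [0.1177 0.1708]
slab in rack frame ((-245.53514099121094, 6.694141387939453), (110.68778991699219, 112.48157501220703), 89.24777221679688)
```

```bash
cat >> h.py <<'E'
YAW=-95.58
a=np.radians(YAW); EX=np.array([np.cos(a),np.sin(a)]); EY=np.array([-EX[1],EX[0]]); O=np.array([.527,-.0607])
def W(x,y): return O+EX*x+EY*y
def rk(p): d=np.array(p[:2])-O; return np.r_[d@EX,d@EY,p[2:3]]
def go(x,y,z,yaw,s=None):
    "shares from the current pose to rack-frame x,y, world z, tool down with the yaw"
    s=s or r.get_state(); A=Rt(s); p=np.r_[W(x,y),z]
    B=R.from_euler('xyz',[180,0,yaw],degrees=True).as_matrix()
    print('now rack',rk(s['tcp_pos']).round(4),'rot',np.round(s['eef_rot'],2),'F',np.round(s['contact_force'],2),'t',s['time_s'])
    print('travel',(A.T@(p-s['tcp_pos'])/.5).round(4),'dr',(R.from_matrix(A.T@B).as_rotvec(degrees=True)/360).round(4))
E
python3 -c "
from h import *
print(W(-.243,.085)); go(-.243,.088,.12,YAW+90)"
```

```text
[0.63522544 0.1728835 ]
now rack [-0.6694 -0.3901  0.2265] rot [180.     0.   -17.58] F [ 0.18 -0.2  -0.53] t 1.9
travel [1.1125 0.6354 0.2131] dr [ 0.      0.     -0.0333]
```

Call:
jog_arm:
  travel:
    - [0.96, 0.55, 0.1]
    - [0.96, 0.55, 0.1]
    - [0.96, 0.55, 0.1]
    - [0.96, 0.55, 0.1]
    - [0.96, 0.55, 0.1]
    - [0.96, 0.55, 0.1]
    - [0.96, 0.55, 0.1]
    - [0.96, 0.55, 0.1]
    - [0.96, 0.55, 0.1]
    - [0.96, 0.55, 0.1]
  dr:
    - [0, 0, -0.0333]
    - [0, 0, -0.0333]
    - [0, 0, -0.0333]
    - [0, 0, -0.0333]
    - [0, 0, -0.0333]
    - [0, 0, -0.0333]
    - [0, 0, -0.0333]
    - [0, 0, -0.0333]
    - [0, 0, -0.0333]
    - [0, 0, -0.0333]
  claw: [0.57, 0.57, 0.57, 0.57, 0.57, 0.57, 0.57, 0.57, 0.57, 0.57]

```text
time_s: 3.15
tcp_pos: [0.5802, 0.2331, 0.1757]
eef_rot: [179.9, 0.0, -5.9]
contact_force: [-0.7, 0.0, -0.4]
gripper_width: 0.0501
gripper_force: 0.0
```

```bash
python3 -c "
from h import *
go(-.243,.088,.12,YAW+90);go(-.243,.088,.009,YAW+90)"
```

```text
now rack [-0.2976  0.0244  0.1757] rot [ 1.7994e+02  4.0000e-02 -5.8600e+00] F [-0.65  0.01 -0.4 ] t 3.15
travel [0.1279 0.1084 0.1114] dr [ 0.0002  0.0001 -0.0008]
now rack [-0.2976  0.0244  0.1757] rot [ 1.7994e+02  4.0000e-02 -5.8600e+00] F [-0.65  0.01 -0.4 ] t 3.15
travel [0.1281 0.1081 0.3334] dr [ 0.0002  0.0001 -0.0008]
```

Call:
jog_arm:
  travel:
    - [0.128, 0.108, 0.0]
    - [0.128, 0.108, 0.0]
    - [0.128, 0.108, 0.05]
    - [0.128, 0.108, 0.15]
    - [0.128, 0.108, 0.24]
    - [0.128, 0.108, 0.3]
    - [0.128, 0.108, 0.333]
    - [0.128, 0.108, 0.333]
    - [0.128, 0.108, 0.333]
    - [0.128, 0.108, 0.333]
  dr:
    - [0, 0, -0.0008]
    - [0, 0, -0.0008]
    - [0, 0, -0.0008]
    - [0, 0, -0.0008]
    - [0, 0, -0.0008]
    - [0, 0, -0.0008]
    - [0, 0, -0.0008]
    - [0, 0, -0.0008]
    - [0, 0, -0.0008]
    - [0, 0, -0.0008]
  claw: [0.57, 0.57, 0.57, 0.57, 0.57, 0.57, 0.57, 0.57, 0.57, 0.57]

```text
time_s: 4.4
tcp_pos: [0.6377, 0.1769, 0.0116]
eef_rot: [-179.9, -0.1, -5.3]
contact_force: [0.8, -0.5, -0.1]
gripper_width: 0.0501
gripper_force: 0.0
```

```bash
python3 -c "
from h import *
go(-.241,.0645,.009,YAW+90)"
```

```text
now rack [-0.2472  0.087   0.0116] rot [-1.7992e+02 -1.2000e-01 -5.2900e+00] F [ 0.82 -0.54 -0.11] t 4.4
travel [-0.0452  0.0123  0.0052] dr [-0.0002 -0.0003  0.0008]
```

Call:
jog_arm:
  travel:
    - [-0.006, 0.012, 0.003]
    - [-0.012, 0.012, 0.003]
    - [-0.018, 0.012, 0.003]
    - [-0.024, 0.012, 0.003]
    - [-0.029, 0.012, 0.003]
    - [-0.034, 0.012, 0.003]
    - [-0.038, 0.012, 0.003]
    - [-0.042, 0.012, 0.003]
    - [-0.045, 0.012, 0.003]
    - [-0.045, 0.012, 0.003]
  dr:
    - [0, 0, 0.0006]
    - [0, 0, 0.0006]
    - [0, 0, 0.0006]
    - [0, 0, 0.0006]
    - [0, 0, 0.0006]
    - [0, 0, 0.0006]
    - [0, 0, 0.0006]
    - [0, 0, 0.0006]
    - [0, 0, 0.0006]
    - [0, 0, 0.0006]
  claw: [0.57, 0.57, 0.57, 0.57, 0.57, 0.57, 0.57, 0.57, 0.57, 0.57]

```text
time_s: 5.65
tcp_pos: [0.6138, 0.1725, 0.0086]
eef_rot: [-180.0, 0.0, -5.5]
contact_force: [1.6, 0.7, 1.1]
gripper_width: 0.0498
gripper_force: 0.5
```

```bash
cat >> h.py <<'E'
def slab(n,lo=.015,hi=.027):
    c=cam(n); P=xyz(c)
    # white, unsaturated points near the slab's track, from the mask
    for g in r.regions_of('slab_mid',n):
        X=P[g['pixels'].astype(bool)]; X=X[(X[:,2]>lo)&(X[:,2]<hi)]
        if len(X)<100: continue
        Q=np.array([rk(p)[:2] for p in X]); b=cv2.minAreaRect((Q*1000).astype(np.float32))
        if abs(b[0][1])<60 and max(b[1])<130: print(n,'slab',np.round(b[0],1),np.round(b[1],1),round(b[2],1),'conf',round(g['conf'],2))
    return c
E
python3 -c "
from h import *
go(-.241,.085,.12,YAW+90); slab('top');slab('side')"
```

```text
now rack [-0.2405  0.0637  0.0086] rot [-180.      0.     -5.51] F [1.57 0.74 1.08] t 5.65
travel [ 0.0426 -0.0009 -0.2227] dr [-0.      0.      0.0002]
top slab [-240.7  -11. ] [109.8  96. ] 0.3 conf 0.74
side slab [-238.6   -3.6] [111.8 110.8] 0.2 conf 0.91
```

Call:
jog_arm:
  travel:
    - [0.03, 0, 0]
    - [0.03, 0, -0.1]
    - [0.03, -0.05, -0.22]
    - [0.0, -0.1, -0.22]
    - [-0.06, -0.18, -0.22]
    - [-0.128, -0.18, -0.22]
    - [-0.128, -0.18, -0.22]
    - [-0.128, -0.18, -0.22]
    - [-0.128, -0.18, -0.22]
    - [-0.128, -0.18, -0.22]
  dr:
    - [0, 0, 0]
    - [0, 0, 0]
    - [0, 0, 0.03]
    - [0, 0, 0.06]
    - [0, 0, 0.09]
    - [0, 0, 0.12]
    - [0, 0, 0.15]
    - [0, 0, 0.18]
    - [0, 0, 0.21]
    - [0, 0, 0.235]
  claw: [0.57, 0.57, 0.57, 0.57, 0.57, 0.57, 0.57, 0.57, 0.57, 0.57]

```text
time_s: 7.1
tcp_pos: [0.5593, 0.2681, 0.1184]
eef_rot: [180.0, -0.0, -90.5]
contact_force: [-0.0, -0.2, -0.7]
gripper_width: 0.0499
gripper_force: 0.0
```

```bash
python3 -c "
from h import *
c=slab('side');slab('top')
r.capture
for g in r.regions_of('bowl_mid','top')[:1]: print(g['conf'])
P=xyz(c)
for g in r.regions_of('bowl_mid','side')[:1]:
    X=P[g['pixels'].astype(bool)];X=X[X[:,2]>.03];print('bowl',g['conf'],(rk(X.min(0))+rk(X.max(0)))/2)
go(-.33,0,.009,YAW)"
```

```text
side slab [-238.2   -3. ] [112.3 112.2] 89.2 conf 0.57
top slab [-240.8   -4. ] [110.1 110.2] 0.1 conf 0.62
0.6
bowl 0.85 [ 0.1443817  -0.22228798  0.42083411]
now rack [-3.304e-01 -1.000e-04  1.185e-01] rot [ 1.7999e+02 -1.0000e-02 -8.9960e+01] F [-0.67 -0.62 -0.17] t 7.4
travel [ 7.000e-04 -1.000e-04  2.189e-01] dr [ 0.     -0.      0.0156]
```

Call:
jog_arm:
  travel:
    - [0, 0.007, 0.1]
    - [0, 0.007, 0.18]
    - [0, 0.007, 0.215]
    - [0.01, 0.007, 0.215]
    - [0.02, 0.007, 0.215]
    - [0.028, 0.007, 0.215]
    - [0.034, 0.007, 0.215]
    - [0.04, 0.007, 0.215]
    - [0.046, 0.007, 0.215]
    - [0.052, 0.007, 0.215]
  dr:
    - [0, 0, 0.0156]
    - [0, 0, 0.0156]
    - [0, 0, 0.0156]
    - [0, 0, 0.0156]
    - [0, 0, 0.0156]
    - [0, 0, 0.0156]
    - [0, 0, 0.0156]
    - [0, 0, 0.0156]
    - [0, 0, 0.0156]
    - [0, 0, 0.0156]
  claw: [0.57, 0.57, 0.57, 0.57, 0.57, 0.57, 0.57, 0.57, 0.57, 0.57]

```text
time_s: 8.65
tcp_pos: [0.5556, 0.2426, 0.0112]
eef_rot: [-180.0, 0.0, -95.7]
contact_force: [-0.1, 2.1, 0.0]
gripper_width: 0.0501
gripper_force: 1.1
```

```bash
cat >> h.py <<'E'
def F():
    s=r.get_state(); f=s['contact_force']; print('F rack',np.r_[rk(np.r_[O+f[:2],f[2]])].round(2))
E
python3 -c "
from h import *
F();go(-.25,0,.011,YAW)"
```

```text
F rack [-2.1  -0.31  0.04]
now rack [-0.3046 -0.001   0.0112] rot [-1.7996e+02  5.0000e-02 -9.5730e+01] F [-0.1   2.12  0.04] t 8.65
travel [ 0.1092 -0.0024  0.0004] dr [-0.0001  0.0001 -0.0004]
```

Call:
jog_arm:
  travel:
    - [0.01, -0.001, 0]
    - [0.022, -0.001, 0]
    - [0.034, -0.002, 0]
    - [0.046, -0.003, 0]
    - [0.058, -0.004, 0]
    - [0.07, -0.005, 0]
    - [0.082, -0.006, 0]
    - [0.092, -0.007, 0]
    - [0.1, -0.007, 0]
    - [0.105, -0.007, 0]
  dr:
    - [0, 0, 0]
    - [0, 0, 0]
    - [0, 0, 0]
    - [0, 0, 0]
    - [0, 0, 0]
    - [0, 0, 0]
    - [0, 0, 0]
    - [0, 0, 0]
    - [0, 0, 0]
    - [0, 0, 0]
  claw: [0.57, 0.57, 0.57, 0.57, 0.57, 0.57, 0.57, 0.57, 0.57, 0.57]

```text
time_s: 9.9
tcp_pos: [0.5537, 0.1895, 0.0112]
eef_rot: [-180.0, 0.0, -95.7]
contact_force: [0.4, 3.2, 3.2]
gripper_width: 0.0496
gripper_force: 2.0
```

```bash
python3 -c "
from h import *
F();go(-.25,0,.011,YAW);slab('top');c=slab('side')"
```

```text
F rack [-3.21  0.06  3.2 ]
now rack [-0.2516  0.0022  0.0112] rot [-1.7998e+02  1.0000e-02 -9.5730e+01] F [0.37 3.19 3.2 ] t 9.9
travel [0.0033 0.0044 0.0004] dr [-0.0001  0.     -0.0004]
top slab [-176.7   -0.6] [109.7  91.8] 89.7 conf 0.81
side slab [-184.2   -0.7] [111.7 109.4] 0.7 conf 0.77
```

Call:
jog_arm:
  travel:
    - [0.01, 0, 0]
    - [0.022, 0, 0]
    - [0.034, 0, 0]
    - [0.046, 0, 0]
    - [0.058, 0, 0]
    - [0.07, 0, 0]
    - [0.082, 0, 0]
    - [0.094, 0, 0]
    - [0.106, 0, 0]
    - [0.118, 0, 0]
  dr:
    - [0, 0, 0]
    - [0, 0, 0]
    - [0, 0, 0]
    - [0, 0, 0]
    - [0, 0, 0]
    - [0, 0, 0]
    - [0, 0, 0]
    - [0, 0, 0]
    - [0, 0, 0]
    - [0, 0, 0]
  claw: [0.57, 0.57, 0.57, 0.57, 0.57, 0.57, 0.57, 0.57, 0.57, 0.57]

```text
time_s: 11.35
tcp_pos: [0.5474, 0.1304, 0.0109]
eef_rot: [180.0, -0.0, -95.7]
contact_force: [-0.0, 1.5, -0.6]
gripper_width: 0.0501
gripper_force: 0.9
```

```bash
python3 -c "
from h import *
F();go(-.13,0,.013,YAW);slab('top',.012,.04);c=slab('side',.015,.04);save(c,'side1.png')"
```

```text
F rack [-1.47 -0.19 -0.64]
now rack [-0.1921  0.0017  0.0109] rot [ 1.7998e+02 -1.0000e-02 -9.5740e+01] F [-0.05  1.48 -0.64] t 11.35
travel [ 0.1243  0.0031 -0.0041] dr [ 0.0001 -0.     -0.0004]
top slab [-112.3   -0.4] [ 81.9 109.6] 0.2 conf 0.58
side slab [-123.7   -1.6] [114.3 113.6] 89.2 conf 0.57
```

View pics/side1.png

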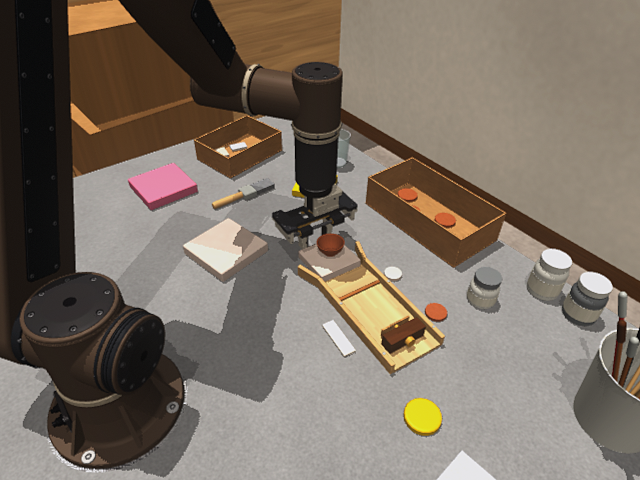

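The slab is entering the mouth at (328,255) with the bowl upright at (330,243), so I carry on up the ramp.

Call:
jog_arm:
  travel:
    - [0.01, 0, 0]
    - [0.022, 0, 0]
    - [0.035, 0, 0]
    - [0.048, 0, 0]
    - [0.061, 0, 0]
    - [0.074, 0, -0.001]
    - [0.087, 0, -0.002]
    - [0.1, 0, -0.003]
    - [0.112, 0, -0.004]
    - [0.124, 0, -0.005]
  dr:
    - [0, 0, 0]
    - [0, 0, 0]
    - [0, 0, 0]
    - [0, 0, 0]
    - [0, 0, 0]
    - [0, 0, 0]
    - [0, 0, 0]
    - [0, 0, 0]
    - [0, 0, 0]
    - [0, 0, 0]
  claw: [0.57, 0.57, 0.57, 0.57, 0.57, 0.57, 0.57, 0.57, 0.57, 0.57]

```text
time_s: 12.8
tcp_pos: [0.5415, 0.0689, 0.0137]
eef_rot: [-180.0, 0.0, -95.7]
contact_force: [0.1, 3.4, -0.6]
gripper_width: 0.0499
gripper_force: 1.3
```

```bash
python3 -c "
from h import *
F();go(-.07,0,.022,YAW);slab('top',.012,.05);c=slab('side',.015,.05)"
```

```text
F rack [-3.42 -0.19 -0.63]
now rack [-0.1304  0.0018  0.0137] rot [-1.7999e+02  1.0000e-02 -9.5730e+01] F [ 0.14  3.43 -0.63] t 12.8
travel [ 0.1208  0.0033 -0.0167] dr [-0.      0.     -0.0004]
top slab [-45.6  -1.3] [110.1  80.6] 89.6 conf 0.74
side slab [-62.6  -2.4] [115.4 112.7] 89.9 conf 0.71
```

Call:
jog_arm:
  travel:
    - [0.01, 0, -0.001]
    - [0.02, 0, -0.002]
    - [0.031, 0, -0.003]
    - [0.042, 0, -0.004]
    - [0.053, 0, -0.005]
    - [0.064, 0, -0.006]
    - [0.075, 0, -0.007]
    - [0.086, 0, -0.008]
    - [0.097, 0, -0.008]
    - [0.106, 0, -0.008]
  dr:
    - [0, 0, 0]
    - [0, 0, 0]
    - [0, 0, 0]
    - [0, 0, 0]
    - [0, 0, 0]
    - [0, 0, 0]
    - [0, 0, 0]
    - [0, 0, 0]
    - [0, 0, 0]
    - [0, 0, 0]
  claw: [0.57, 0.57, 0.57, 0.57, 0.57, 0.57, 0.57, 0.57, 0.57, 0.57]

```text
time_s: 14.25
tcp_pos: [0.5391, 0.0182, 0.0194]
eef_rot: [-179.7, 0.2, -95.7]
contact_force: [0.1, 14.1, 11.3]
gripper_width: 0.0498
gripper_force: 6.6
```

```bash
python3 -c "
from h import *
F();go(-.05,0,.018,YAW);c=slab('side',.015,.055)"
```

```text
F rack [-14.07  -1.31  11.31]
now rack [-0.0797  0.0044  0.0194] rot [-179.67    0.19  -95.68] F [ 0.07 14.13 11.31] t 14.25
travel [0.0595 0.0086 0.0026] dr [-0.0009  0.0005 -0.0003]
side slab [-13.    4.2] [115.1 112.5] 89.6 conf 0.68
```

```bash
python3 -c "
from h import *
F();c=cam('side'); cr=c['pixels'][200:380,250:490]; cv2.imwrite('pics/s2.png',cv2.cvtColor(cv2.resize(cr,None,fx=3.2,fy=3.2,interpolation=2),4))
F();go(-.05,0,.018,YAW);slab('top',.015,.055)"
```

```text
F rack [-8.52  1.86  7.46]
F rack [-8.2   0.93  7.92]
now rack [-0.0793  0.0043  0.0193] rot [-1.7968e+02  1.6000e-01 -9.5680e+01] F [1.73 8.07 7.92] t 14.4
travel [0.0586 0.0086 0.0023] dr [-0.0009  0.0004 -0.0003]
top slab [ 14.3 -34.2] [86.8 53.8] 34.1 conf 0.72
```

View pics/s2.png

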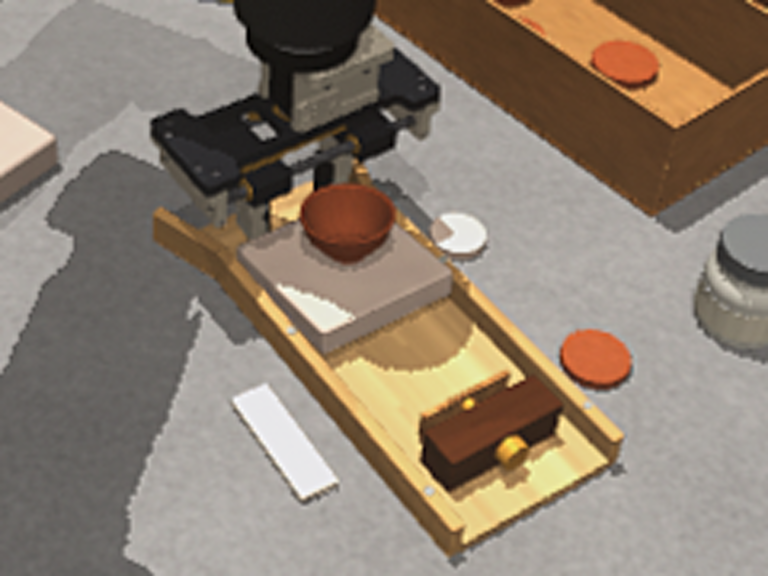

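The slab is on the ramp with its nose over the deck and the bowl upright at (348,225). It was rising faster than the fingers, so friction loaded the tool. I'll back off a touch, raise the tool, and check.

Call:
jog_arm:
  travel:
    - [-0.004, 0, 0]
    - [-0.01, 0, 0]
    - [-0.014, 0, -0.002]
    - [-0.014, 0, -0.004]
    - [-0.014, 0, -0.004]
    - [-0.014, 0, -0.004]
    - [-0.014, 0, -0.004]
    - [-0.014, 0, -0.004]
    - [-0.014, 0, -0.004]
    - [-0.014, 0, -0.004]
  dr:
    - [0, 0, 0]
    - [0, 0, 0]
    - [0, 0, 0]
    - [0, 0, 0]
    - [0, 0, 0]
    - [0, 0, 0]
    - [0, 0, 0]
    - [0, 0, 0]
    - [0, 0, 0]
    - [0, 0, 0]
  claw: [0.57, 0.57, 0.57, 0.57, 0.57, 0.57, 0.57, 0.57, 0.57, 0.57]

```text
time_s: 15.75
tcp_pos: [0.5368, 0.0234, 0.0196]
eef_rot: [-180.0, 0.0, -95.7]
contact_force: [-0.0, -0.1, 0.1]
gripper_width: 0.0499
gripper_force: 0.0
```

```bash
python3 -c "
from h import *
F();go(-.05,0,.018,YAW);c=slab('side',.015,.055)
P=xyz(c); q=(P.reshape(-1,3)[:,:2]-O)@np.c_[EX,EY]; z=P.reshape(-1,3)[:,2]
k=(abs(q[:,1])<.045)&(q[:,0]>-.06)&(q[:,0]<.06)&(z<.05)
for x in np.arange(-.06,.06,.01):
  for lo,hi in ((-.05,-.03),(.03,.05)):
    m=(q[:,0]>x)&(q[:,0]<x+.01)&(q[:,1]>lo)&(q[:,1]<hi)&(z<.06)
    print(round(x,3),lo,np.median(z[m]).round(4) if m.any() else None,end=' | ')
  print()"
```

```text
F rack [ 0.14 -0.    0.1 ]
now rack [-0.0847  0.0016  0.0196] rot [-180.      0.    -95.74] F [-0.02 -0.14  0.1 ] t 15.75
travel [0.0694 0.0031 0.0031] dr [-0.      0.     -0.0004]
side slab [-12.4   0.1] [115.  114.6] 0.2 conf 0.74
-0.06 -0.05 0.0299 | -0.06 0.03 None | 
-0.05 -0.05 0.0316 | -0.05 0.03 0.0574 | 
-0.04 -0.05 0.0322 | -0.04 0.03 0.0529 | 
-0.03 -0.05 0.0334 | -0.03 0.03 0.0515 | 
-0.02 -0.05 0.0353 | -0.02 0.03 0.0503 | 
-0.01 -0.05 0.0369 | -0.01 0.03 0.0369 | 
0.0 -0.05 0.0377 | 0.0 0.03 0.0373 | 
0.01 -0.05 0.0387 | 0.01 0.03 0.0394 | 
0.02 -0.05 0.0399 | 0.02 0.03 0.0408 | 
0.03 -0.05 0.0379 | 0.03 0.03 0.0395 | 
0.04 -0.05 0.0235 | 0.04 0.03 0.0245 | 
0.05 -0.05 0.0094 | 0.05 0.03 0.0089 |
```

Call:
jog_arm:
  travel:
    - [0.005, 0.001, -0.001]
    - [0.01, 0.001, -0.002]
    - [0.015, 0.002, -0.003]
    - [0.02, 0.002, -0.004]
    - [0.025, 0.003, -0.005]
    - [0.03, 0.003, -0.006]
    - [0.035, 0.003, -0.007]
    - [0.039, 0.003, -0.008]
    - [0.042, 0.003, -0.008]
    - [0.042, 0.003, -0.008]
  dr:
    - [0, 0, 0]
    - [0, 0, 0]
    - [0, 0, 0]
    - [0, 0, 0]
    - [0, 0, 0]
    - [0, 0, 0]
    - [0, 0, 0]
    - [0, 0, 0]
    - [0, 0, 0]
    - [0, 0, 0]
  claw: [0.57, 0.57, 0.57, 0.57, 0.57, 0.57, 0.57, 0.57, 0.57, 0.57]

```text
time_s: 17.1
tcp_pos: [0.5334, 0.0026, 0.0236]
eef_rot: [-180.0, 0.0, -95.7]
contact_force: [0.5, 3.5, 1.5]
gripper_width: 0.0501
gripper_force: 1.7
```

```bash
cat >> h.py <<'E'
def prof(c):
    P=xyz(c).reshape(-1,3); q=(P[:,:2]-O)@np.c_[EX,EY]; z=P[:,2]
    for lo,hi in ((-.05,-.03),(.035,.05)):
        print(lo,[(round(x*1000),round(float(np.median(z[m]))*1000,1)) for x in np.arange(-.06,.13,.01) if (m:=(q[:,0]>x)&(q[:,0]<x+.01)&(q[:,1]>lo)&(q[:,1]<hi)&(z<.05)).sum()>3])
E
python3 -c "
from h import *
F();go(-.05,0,.018,YAW);c=slab('side',.015,.055);prof(c)"
```

```text
F rack [-3.57  0.14  1.51]
now rack [-0.0636  0.0002  0.0236] rot [-179.99    0.    -95.73] F [0.49 3.54 1.51] t 17.1
travel [0.0273 0.0003 0.0113] dr [-0.      0.     -0.0004]
side slab [3.  3.3] [113.3 122.9] 1.2 conf 0.74
-0.05 [(-60, 37.4), (-50, 32.6), (-40, 33.3), (-30, 33.8), (-20, 35.2), (-10, 36.5), (0, 36.7), (10, 38.2), (20, 39.3), (30, 39.8), (40, 40.7), (50, 29.5), (60, 8.8), (70, 8.5), (80, 8.8), (90, 8.6), (100, 8.4), (110, 8.9), (120, 9.9)]
0.035 [(-60, 47.9), (0, 37.3), (10, 38.0), (20, 38.9), (30, 39.8), (40, 41.5), (50, 29.8), (60, 9.4), (70, 9.5), (80, 9.6), (90, 8.4), (100, 9.7), (110, 9.8), (120, 29.9)]
```

Call:
jog_arm:
  travel:
    - [0.004, 0, -0.001]
    - [0.008, 0, -0.002]
    - [0.012, 0, -0.003]
    - [0.016, 0, -0.003]
    - [0.02, 0, -0.003]
    - [0.024, 0, -0.003]
    - [0.028, 0, -0.003]
    - [0.032, 0, -0.003]
    - [0.036, 0, -0.003]
    - [0.04, 0, -0.003]
  dr:
    - [0, 0, 0]
    - [0, 0, 0]
    - [0, 0, 0]
    - [0, 0, 0]
    - [0, 0, 0]
    - [0, 0, 0]
    - [0, 0, 0]
    - [0, 0, 0]
    - [0, 0, 0]
    - [0, 0, 0]
  claw: [0.57, 0.57, 0.57, 0.57, 0.57, 0.57, 0.57, 0.57, 0.57, 0.57]

```text
time_s: 18.45
tcp_pos: [0.5307, -0.0176, 0.0248]
eef_rot: [180.0, -0.0, -95.8]
contact_force: [-0.6, 1.7, -0.4]
gripper_width: 0.0498
gripper_force: 1.1
```

```bash
python3 -c "
from h import *
F();go(-.03,0,.018,YAW);c=slab('side',.015,.055);prof(c)"
```

```text
F rack [-1.65 -0.77 -0.44]
now rack [-0.0433 -0.0005  0.0248] rot [ 1.7995e+02 -2.0000e-02 -9.5750e+01] F [-0.61  1.71 -0.44] t 18.45
travel [ 0.0265 -0.001   0.0136] dr [ 0.0001 -0.0001 -0.0005]
side slab [24.   1.7] [110.4 111.1] 0.3 conf 0.65
-0.05 [(-60, 8.7), (-50, 36.5), (-40, 40.1), (-30, 37.4), (-20, 36.4), (-10, 36.2), (0, 34.8), (10, 34.6), (20, 34.0), (30, 34.0), (40, 33.0), (50, 32.3), (60, 31.2), (70, 21.7), (80, 9.4), (90, 9.1), (100, 9.0), (110, 8.7), (120, 10.8)]
0.035 [(30, 33.4), (40, 32.9), (50, 32.3), (60, 31.4), (70, 23.1), (80, 8.6), (90, 8.9), (100, 9.2), (120, 28.4)]
```

Call:
jog_arm:
  travel:
    - [0.006, 0, 0.001]
    - [0.012, 0, 0.002]
    - [0.018, 0, 0.003]
    - [0.024, 0, 0.004]
    - [0.03, 0, 0.005]
    - [0.036, 0, 0.006]
    - [0.042, 0, 0.007]
    - [0.048, 0, 0.008]
    - [0.053, 0, 0.009]
    - [0.057, 0, 0.01]
  dr:
    - [0, 0, 0]
    - [0, 0, 0]
    - [0, 0, 0]
    - [0, 0, 0]
    - [0, 0, 0]
    - [0, 0, 0]
    - [0, 0, 0]
    - [0, 0, 0]
    - [0, 0, 0]
    - [0, 0, 0]
  claw: [0.57, 0.57, 0.57, 0.57, 0.57, 0.57, 0.57, 0.57, 0.57, 0.57]

```text
time_s: 19.8
tcp_pos: [0.5283, -0.0457, 0.02]
eef_rot: [180.0, -0.0, -95.7]
contact_force: [0.1, 5.5, 4.0]
gripper_width: 0.0501
gripper_force: 2.5
```

```bash
python3 -c "
from h import *
F();go(0,0,.018,YAW);c=slab('side',.015,.055);prof(c)"
```

```text
F rack [-5.49 -0.44  3.98]
now rack [-0.015  -0.0001  0.02  ] rot [179.99  -0.   -95.74] F [0.09 5.51 3.98] t 19.8
travel [ 0.0301 -0.0004  0.004 ] dr [ 0.     -0.     -0.0004]
side slab [51.4 -1.2] [112.3 115.3] 0.7 conf 0.83
-0.05 [(-40, 10.7), (-30, 12.3), (-20, 29.8), (-10, 36.7), (0, 35.7), (10, 35.0), (20, 34.7), (30, 34.3), (40, 33.6), (50, 32.8), (60, 33.2), (70, 32.4), (80, 31.5), (90, 31.3), (100, 20.2), (110, 9.1), (120, 10.2)]
0.035 [(-60, 7.7), (-50, 9.0), (-10, 45.4), (50, 32.4), (60, 32.3), (70, 32.3), (80, 31.3), (90, 31.4), (100, 23.9), (120, 33.3)]
```

Call:
jog_arm:
  travel:
    - [0.002, 0, 0]
    - [0.004, 0, 0]
    - [0.006, 0, 0]
    - [0.008, 0, 0]
    - [0.01, 0, 0]
    - [0.012, 0, 0]
    - [0.014, 0, 0]
    - [0.016, 0, 0]
    - [0.016, 0, 0]
    - [0.016, 0, 0]
  dr:
    - [0, 0, 0]
    - [0, 0, 0]
    - [0, 0, 0]
    - [0, 0, 0]
    - [0, 0, 0]
    - [0, 0, 0]
    - [0, 0, 0]
    - [0, 0, 0]
    - [0, 0, 0]
    - [0, 0, 0]
  claw: [0.57, 0.57, 0.57, 0.57, 0.57, 0.57, 0.57, 0.57, 0.57, 0.57]

```text
time_s: 21.15
tcp_pos: [0.5277, -0.0536, 0.0202]
eef_rot: [-180.0, -0.0, -95.7]
contact_force: [-0.5, -0.7, -0.3]
gripper_width: 0.0496
gripper_force: 0.0
```

```bash
python3 -c "
from h import *
F();go(0,0,.018,YAW);c=slab('side',.015,.055);prof(c)"
```

```text
F rack [ 0.7  -0.44 -0.3 ]
now rack [-0.0071 -0.      0.0202] rot [-1.7999e+02 -1.0000e-02 -9.5730e+01] F [-0.51 -0.65 -0.3 ] t 21.15
travel [ 0.0142 -0.0001  0.0043] dr [-0.     -0.     -0.0004]
side slab [59.1  0.9] [108.2 111.5] 89.5 conf 0.98
side slab [36.  26.4] [ 70.6 110.1] 50.2 conf 0.73
-0.05 [(-40, 11.6), (-30, 12.2), (-20, 15.0), (-10, 29.2), (0, 33.0), (10, 30.9), (20, 30.8), (30, 30.9), (40, 30.6), (50, 30.7), (60, 30.7), (70, 30.4), (80, 30.4), (90, 30.4), (100, 30.6), (110, 16.9), (120, 9.9)]
0.035 [(-60, 9.1), (-50, 8.4), (-40, 11.2), (0, 43.6), (60, 30.5), (70, 30.7), (80, 31.0), (90, 30.9), (100, 30.4), (110, 27.6), (120, 21.1)]
```

Call:
jog_arm:
  travel:
    - [0.001, 0, 0.002]
    - [0.002, 0, 0.002]
    - [0.003, 0, 0.002]
    - [0.004, 0, 0.002]
    - [0.005, 0, 0.002]
    - [0.006, 0, 0.002]
    - [0.007, 0, 0.002]
    - [0.008, 0, 0.002]
    - [0.009, 0, 0.002]
    - [0.01, 0, 0.002]
  dr:
    - [0, 0, 0]
    - [0, 0, 0]
    - [0, 0, 0]
    - [0, 0, 0]
    - [0, 0, 0]
    - [0, 0, 0]
    - [0, 0, 0]
    - [0, 0, 0]
    - [0, 0, 0]
    - [0, 0, 0]
  claw: [0.57, 0.57, 0.57, 0.57, 0.57, 0.57, 0.57, 0.57, 0.57, 0.57]

```text
time_s: 22.5
tcp_pos: [0.5272, -0.0584, 0.0192]
eef_rot: [-180.0, 0.0, -95.7]
contact_force: [0.3, 4.3, 3.1]
gripper_width: 0.0497
gripper_force: 2.1
```

```bash
python3 -c "
from h import *
F();go(0,0,.018,YAW)"
```

```text
F rack [-4.31 -0.16  3.07]
now rack [-0.0023  0.      0.0192] rot [-1.7998e+02  1.0000e-02 -9.5730e+01] F [0.26 4.3  3.07] t 22.5
travel [0.0045 0.     0.0023] dr [-0.      0.     -0.0004]
```

Call:
jog_arm:
  travel:
    - [0.001, 0, 0]
    - [0.002, 0, 0]
    - [0.003, 0, 0]
    - [0.004, 0, 0]
    - [0.004, 0, 0]
    - [0.004, 0, 0]
    - [0.004, 0, 0]
    - [0.004, 0, 0]
    - [0.004, 0, 0]
    - [0.004, 0, 0]
  dr:
    - [0, 0, 0]
    - [0, 0, 0]
    - [0, 0, 0]
    - [0, 0, 0]
    - [0, 0, 0]
    - [0, 0, 0]
    - [0, 0, 0]
    - [0, 0, 0]
    - [0, 0, 0]
    - [0, 0, 0]
  claw: [0.57, 0.57, 0.57, 0.57, 0.57, 0.57, 0.57, 0.57, 0.57, 0.57]

```text
time_s: 23.75
tcp_pos: [0.527, -0.0605, 0.0191]
eef_rot: [-180.0, 0.0, -95.7]
contact_force: [1.3, 4.0, 3.3]
gripper_width: 0.0495
gripper_force: 2.0
```

```bash
python3 -c "
from h import *
F();go(0,0,.018,YAW);c=slab('side',.015,.055)"
```

```text
F rack [-4.08  0.93  3.29]
now rack [-0.0002 -0.      0.0191] rot [-179.99    0.    -95.73] F [1.33 3.97 3.29] t 23.75
travel [ 0.0004 -0.0001  0.0021] dr [-0.      0.     -0.0004]
side slab [66.1  1.8] [112.7 111.7] 0.3 conf 0.58
```

Call:
jog_arm:
  travel:
    - [0.001, 0, 0]
    - [0.002, 0, 0]
    - [0.003, 0, 0]
    - [0.004, 0, 0]
    - [0.005, 0, 0]
    - [0.005, 0, 0]
    - [0.005, 0, 0]
    - [0.005, 0, 0]
    - [0.005, 0, 0]
    - [0.005, 0, 0]
  dr:
    - [0, 0, 0]
    - [0, 0, 0]
    - [0, 0, 0]
    - [0, 0, 0]
    - [0, 0, 0]
    - [0, 0, 0]
    - [0, 0, 0]
    - [0, 0, 0]
    - [0, 0, 0]
    - [0, 0, 0]
  claw: [0.57, 0.57, 0.57, 0.57, 0.57, 0.57, 0.57, 0.57, 0.57, 0.57]

```text
time_s: 25.1
tcp_pos: [0.5265, -0.0629, 0.0191]
eef_rot: [180.0, 0.0, -95.7]
contact_force: [0.5, 5.0, 4.1]
gripper_width: 0.0499
gripper_force: 2.5
```

```bash
python3 -c "
from h import *
F();go(0,0,.018,YAW)"
```

```text
F rack [-5.02  0.    4.06]
now rack [ 0.0023 -0.0002  0.0191] rot [179.99   0.   -95.74] F [0.49 5.   4.06] t 25.1
travel [-0.0046 -0.0005  0.0021] dr [ 0.      0.     -0.0004]
```

Call:
jog_arm:
  travel:
    - [0.001, 0, 0]
    - [0.002, 0, 0]
    - [0.003, 0, 0]
    - [0.004, 0, 0]
    - [0.005, 0, 0]
    - [0.005, 0, 0]
    - [0.005, 0, 0]
    - [0.005, 0, 0]
    - [0.005, 0, 0]
    - [0.005, 0, 0]
  dr:
    - [0, 0, 0]
    - [0, 0, 0]
    - [0, 0, 0]
    - [0, 0, 0]
    - [0, 0, 0]
    - [0, 0, 0]
    - [0, 0, 0]
    - [0, 0, 0]
    - [0, 0, 0]
    - [0, 0, 0]
  claw: [0.57, 0.57, 0.57, 0.57, 0.57, 0.57, 0.57, 0.57, 0.57, 0.57]

```text
time_s: 26.35
tcp_pos: [0.5267, -0.0638, 0.0191]
eef_rot: [-180.0, 0.1, -95.8]
contact_force: [-1.8, 16.9, 5.9]
gripper_width: 0.0496
gripper_force: 8.3
```

```bash
python3 -c "
from h import *
F();go(0,0,.018,YAW);c=slab('side',.015,.055);prof(c)
cr=c['pixels'][200:380,250:490]; cv2.imwrite('pics/s3.png',cv2.cvtColor(cv2.resize(cr,None,fx=3.2,fy=3.2,interpolation=2),4))"
```

```text
F rack [-16.62  -3.45   5.91]
now rack [ 0.0031 -0.      0.0191] rot [-1.7996e+02  1.1000e-01 -9.5750e+01] F [-1.82 16.88  5.91] t 26.35
travel [-0.0061 -0.      0.0022] dr [-0.0001  0.0003 -0.0005]
side slab [75.   1.1] [123.1 116.2] 81.5 conf 0.9
-0.05 [(-20, 13.8), (-10, 14.3), (0, 34.4), (10, 32.3), (20, 30.3), (30, 30.5), (40, 30.6), (50, 31.2), (60, 30.8), (70, 31.3), (80, 30.6), (90, 30.6), (100, 30.5), (110, 30.7), (120, 20.1)]
0.035 [(-60, 8.0), (-50, 9.3), (-30, 11.3), (10, 42.1), (70, 30.4), (80, 30.6), (90, 30.5), (100, 30.9), (110, 31.0), (120, 26.3)]
```

Call:
jog_arm:
  travel:
    - [-0.001, 0, 0]
    - [-0.001, 0, 0]
    - [-0.001, 0, 0]
    - [-0.001, 0, 0]
    - [-0.001, 0, 0]
    - [-0.004, 0, 0]
    - [-0.01, 0, 0]
    - [-0.03, 0, 0]
    - [-0.05, 0, -0.01]
    - [-0.06, 0, -0.03]
  dr:
    - [0, 0, 0]
    - [0, 0, 0]
    - [0, 0, 0]
    - [0, 0, 0]
    - [0, 0, 0]
    - [0, 0, 0]
    - [0, 0, 0]
    - [0, 0, 0]
    - [0, 0, 0]
    - [0, 0, 0]
  claw: [0.57, 0.57, 0.57, 0.57, 0.57, 0.57, 0.57, 0.57, 0.57, 0.57]

```text
time_s: 27.7
tcp_pos: [0.5291, -0.035, 0.0342]
eef_rot: [179.9, -0.0, -95.7]
contact_force: [0.9, 0.1, -0.9]
gripper_width: 0.0502
gripper_force: 0.0
```

Call:
jog_arm:
  travel:
    - [-0.03, 0, -0.05]
    - [-0.08, 0, -0.12]
    - [-0.14, 0, -0.2]
    - [-0.2, 0, -0.25]
    - [-0.2, 0, -0.25]
    - [-0.2, 0, -0.25]
    - [-0.2, 0, -0.25]
    - [-0.2, 0, -0.25]
    - [-0.2, 0, -0.25]
    - [-0.2, 0, -0.25]
  dr:
    - [0, 0, 0]
    - [0, 0, 0]
    - [0, 0, 0]
    - [0, 0, 0]
    - [0, 0, 0]
    - [0, 0, 0]
    - [0, 0, 0]
    - [0, 0, 0]
    - [0, 0, 0]
    - [0, 0, 0]
  claw: [0.57, 0.57, 0.57, 0.57, 0.57, 0.57, 0.57, 0.57, 0.57, 0.57]

```text
time_s: 28.95
tcp_pos: [0.5393, 0.0636, 0.1589]
eef_rot: [180.0, -0.0, -95.8]
contact_force: [-0.2, 0.6, -0.4]
gripper_width: 0.0498
gripper_force: 0.0
```

```bash
python3 -c "
from h import *
F();c=slab('side',.015,.055);prof(c);slab('top',.02,.04)
cr=c['pixels'][200:380,250:490]; cv2.imwrite('pics/s4.png',cv2.cvtColor(cv2.resize(cr,None,fx=3.2,fy=3.2,interpolation=2),4))"
```

```text
F rack [-0.54 -0.22 -0.38]
side slab [69.4 -0.8] [116.1 121. ] 1.2 conf 0.86
-0.05 [(-60, 8.4), (-50, 9.3), (-40, 10.0), (-30, 11.9), (-20, 13.3), (-10, 13.9), (0, 10.8), (10, 30.4), (20, 30.7), (30, 30.3), (40, 30.9), (50, 30.6), (60, 30.8), (70, 30.5), (80, 31.0), (90, 30.6), (100, 30.6), (110, 30.5), (120, 19.8)]
0.035 [(-60, 7.1), (-50, 9.8), (-40, 10.4), (-30, 11.7), (-20, 13.6), (-10, 13.9), (70, 31.1), (80, 30.7), (90, 31.0), (100, 31.1), (110, 31.2), (120, 26.8)]
top slab [67.5  1.3] [110.2 111. ] 89.9 conf 0.57
```

View pics/s4.png

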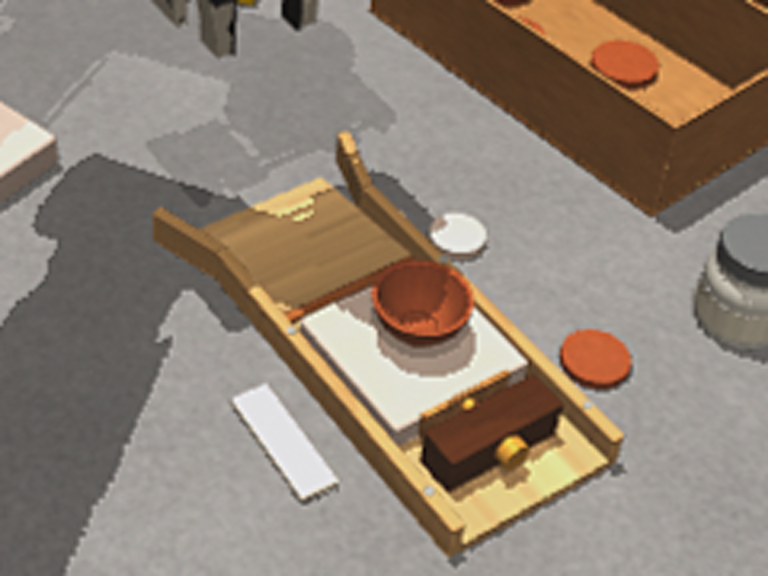

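The slab at (415,350) lies flat against the pad at (465,395). The bowl stands upright at (422,300), and the bystanders are unmoved. Handing in.

```bash
python3 -c "
from plant import r
print(r.close_job())"
```

```text
the job is handed in; nothing more can be done
None
```

The job is handed in, with no verdict returned: the slab lies flat in the rack against the pad, pressed with an estimated 12 N (above the 8 N asked, under the 25 N limit) and let go, with the bowl upright on it and no bystander visibly moved.

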